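# Hole saws in order of size beside the drill press

## Task

Line the four red hole saws up in order of size on the black marks of the aluminium strip, one to a mark: the smallest on the mark next to the yellow button, then each next larger one, to the largest at the grey end. Set each down upright in the middle of its mark, without dropping it or knocking any saw over, and let go of them all.

Things in the scene. Friction and masses are not known exactly. Their poses are not given: they have to be found in the camera images.
- saw_30: Hole saw of 30 mm diameter, the smallest of four: a red steel cup, 30 mm across and 44 mm high, standing teeth down, with a round nut (20 mm across, 44 to 50 mm up) and above it a plain round steel shank 11 mm thick from 50 to 90 mm up, its handiest grip. Loose, about 0.1 to 0.35 kg, stands upright on the table at the start. Origin at the centre of the underside (teeth), z up along the shank; round, so its yaw has no meaning.
- saw_39: Hole saw of 39 mm diameter, second smallest of four: a red steel cup, 39 mm across and 44 mm high, standing teeth down, with a round nut (20 mm across, 44 to 50 mm up) and above it a plain round steel shank 11 mm thick from 50 to 90 mm up, its handiest grip. Loose, about 0.1 to 0.35 kg, stands upright on the table at the start. Origin at the centre of the underside (teeth), z up along the shank; round, so its yaw has no meaning.
- saw_49: Hole saw of 49 mm diameter, second largest of four: a red steel cup, 49 mm across and 44 mm high, standing teeth down, with a round nut (20 mm across, 44 to 50 mm up) and above it a plain round steel shank 11 mm thick from 50 to 90 mm up, its handiest grip. Loose, about 0.1 to 0.35 kg, stands upright on the table at the start. Origin at the centre of the underside (teeth), z up along the shank; round, so its yaw has no meaning.
- saw_60: Hole saw of 60 mm diameter, the largest of four: a red steel cup, 60 mm across and 44 mm high, standing teeth down, with a round nut (20 mm across, 44 to 50 mm up) and above it a plain round steel shank 11 mm thick from 50 to 90 mm up, its handiest grip. Loose, about 0.1 to 0.35 kg, stands upright on the table at the start. Origin at the centre of the underside (teeth), z up along the shank; round, so its yaw has no meaning.
- mark_a: Round black rubber mark, 72 mm across and 3 mm thick, with a small white centre dot, fixed on a 90 x 400 x 12 mm aluminium strip that lies fixed on the table; four alike, mark_a, mark_b, mark_c, mark_d in this order along the strip, 85 mm apart. Origin at the centre of its underside (12 mm above the table); its top, on which a saw stands, is 3 mm above the origin, 15 mm above the table. The strip runs along its y axis.
- mark_b: Round black rubber mark, 72 mm across and 3 mm thick, with a small white centre dot, fixed on a 90 x 400 x 12 mm aluminium strip that lies fixed on the table; four alike, mark_a, mark_b, mark_c, mark_d in this order along the strip, 85 mm apart. Origin at the centre of its underside (12 mm above the table); its top, on which a saw stands, is 3 mm above the origin, 15 mm above the table. The strip runs along its y axis.
- mark_c: Round black rubber mark, 72 mm across and 3 mm thick, with a small white centre dot, fixed on a 90 x 400 x 12 mm aluminium strip that lies fixed on the table; four alike, mark_a, mark_b, mark_c, mark_d in this order along the strip, 85 mm apart. Origin at the centre of its underside (12 mm above the table); its top, on which a saw stands, is 3 mm above the origin, 15 mm above the table. The strip runs along its y axis.
- mark_d: Round black rubber mark, 72 mm across and 3 mm thick, with a small white centre dot, fixed on a 90 x 400 x 12 mm aluminium strip that lies fixed on the table; four alike, mark_a, mark_b, mark_c, mark_d in this order along the strip, 85 mm apart. Origin at the centre of its underside (12 mm above the table); its top, on which a saw stands, is 3 mm above the origin, 15 mm above the table. The strip runs along its y axis.
- end_yellow: Yellow round button, 28 mm across and 10 mm high, fixed on the strip beyond the last mark at one of its two ends (54.5 mm from that mark's centre); a grey button like it is at the other end. Which end is yellow changes. It shows the end where the row of sizes starts. Origin at the centre of its underside, 12 mm above the table.
Things that resemble listed ones, but are neither listed nor needed, are in the scene too. What is shaped like the saw_30 but blue is not meant.

How it is judged (in metres and radians):
At the end, for the whole second after the job is handed in: From the yellow button on, the marks hold the 30, 39, 49 and 60 mm saws in this order, each within 12 mm of its mark's centre seen from above, standing on it (height within 5 mm), upright within 0.1 rad, at rest (below 0.02 m/s) and released (((horizontal distance between end_yellow and mark_a below 0.15 m and horizontal distance between saw_30 and mark_a below 0.012 m and z of saw_30 in the frame of mark_a between -0.002 and 0.008 m and horizontal distance between saw_39 and mark_b below 0.012 m and z of saw_39 in the frame of mark_b between -0.002 and 0.008 m and horizontal distance between saw_49 and mark_c below 0.012 m and z of saw_49 in the frame of mark_c between -0.002 and 0.008 m and horizontal distance between saw_60 and mark_d below 0.012 m and z of saw_60 in the frame of mark_d between -0.002 and 0.008 m) or (horizontal distance between end_yellow and mark_d below 0.15 m and horizontal distance between saw_30 and mark_d below 0.012 m and z of saw_30 in the frame of mark_d between -0.002 and 0.008 m and horizontal distance between saw_39 and mark_c below 0.012 m and z of saw_39 in the frame of mark_c between -0.002 and 0.008 m and horizontal distance between saw_49 and mark_b below 0.012 m and z of saw_49 in the frame of mark_b between -0.002 and 0.008 m and horizontal distance between saw_60 and mark_a below 0.012 m and z of saw_60 in the frame of mark_a between -0.002 and 0.008 m)) and angle between each of saw_30, saw_39, saw_49, saw_60's own z axis and vertical below 0.1 rad and linear speed of each of saw_30, saw_39, saw_49, saw_60 below 0.02 m/s and contact force between the fingers and saw_30 below 0.05 N and contact force between the fingers and saw_39 below 0.05 N and contact force between the fingers and saw_49 below 0.05 N and contact force between the fingers and saw_60 below 0.05 N); the robot touches nothing.
It fails at once if a saw is knocked over (tipped by more than 40 degrees) (angle between any of saw_30, saw_39, saw_49, saw_60's own z axis and vertical above 0.7 rad).
It fails at once if a saw is dropped or thrown: faster than 0.7 m/s with no finger touching it ((linear speed of saw_30 above 0.7 m/s and contact force between the fingers and saw_30 below 0.01 N) or (linear speed of saw_39 above 0.7 m/s and contact force between the fingers and saw_39 below 0.01 N) or (linear speed of saw_49 above 0.7 m/s and contact force between the fingers and saw_49 below 0.01 N) or (linear speed of saw_60 above 0.7 m/s and contact force between the fingers and saw_60 below 0.01 N)).
It also fails if it takes over 112 s, if anything falls off the work surface, if the arm or the gripper's body presses on something with over 40 N, if the wrist force passes 120 N, or if a joint passes its speed limit or range.

## Robot

A 6-joint arm with a two-finger parallel gripper is mounted at the origin on the work surface. World frame = base frame: x ahead of the robot, y to its left, z up, the work surface at z = 0. Lengths are in mm, angles in rad, forces in N, time in s.
With the tool pointing down it reaches from about 300 to 775 mm from the base axis. Payload 14.6 kg.
Tool frame: the origin (TCP) lies at the very end of the fingers, on their centre line; the grasp point (between the pads) lies 19 mm behind it; z points along the fingers, y is the line along which they close (so a half turn about z gives the same grasp; the last joint's range is limited). The gripper opens to 94 mm and grips with 3 to 60 N. Pads are 16 mm wide; open, the fingers measure 119 mm over their backs; the gripper's body (75 mm by 177 mm) begins 78 mm behind the grasp point.
Start: joints at [-0.067, 0.3, 1.521, -0, 1.321, -0.067], TCP at [549.99, -0.002, 174.846] pointing down, gripper open.
Joint ranges: [-3.03, 3.03], [-0.79, 2.21], [0.23, 2.52], [-1.04, 4.18], [0, 3.07], [-2.55, 2.55]. Speed limits (rad/s): [2.22, 2.22, 2.57, 3.14, 3.14, 3.14].

## Interface

Orientations are given as [roll, pitch, yaw] about the fixed x, y, z axes, in that order (R = Rz(yaw) Ry(pitch) Rx(roll)).
In Python, from cell import manip, eyes, ticket gives the robot as it stands. The module is installed in compiled form; this text tells all that it offers.
- The arm moves only by the tool arm_command, never from a script. Its argument "plan" is a list of rows, each a list of 5 numbers: the opening, from -1 (shut) to 1 (fully open), then the shift along the tool's x, y, z in m, then the turn about the tool's z in rad. In form: [[jaw, dx, dy, dz, roll], ...]. A call has 1 to 20 rows; each row shifts and turns the commanded pose from where the row before left it, along the tool's axes as they then stand; what a row does not reach is not made up. A row lasts 1/8 s, in which the tool goes at most 62.5 mm and 10.7 degrees, less where a joint would pass 70% of its speed; a pose out of reach is approached as far as the arm can. A call is refused whole if a number of a shift passes 0.0625 or a number of a turn 0.188, either way. A call with a gripper value outside its range is refused whole. The fingers move at their own pace and stop on an object; "newtons" is the grip in N (left out, the last holds). Time passes only in rows, so rows that do not move let the fingers close. It gives the time, the measured TCP pose, the force, the opening and the grip force at its end, in the units of the state.
- manip.read_state(): the state, without advancing time (a new reading comes with each control period).
- eyes.camera(name): name is "scene" or "side" or "wrist"; returns a dict with "img" (420x560x3 uint8, blue, green, red), "z_map" (420x560 float32, mm along the optical axis (not along the pixel's ray), 0 where there is no reading), "fx", "fy", "cx", "cy" (pixels), "dist" ([k1, k2, p1, p2, k3] as OpenCV has them; the pictures are not rectified), "eye" and "orientation" of the camera in the world. Camera axes: x right, y down, z forward; pixel columns grow to the right and rows downward; lengths in mm; the calibration is good to about 2 mm. A picture is of the moment at which its call begins.
- ticket.sign_off(): hands the job in; it is judged then, once.
The state is a dict: "clock": time; "joints": joint angles; "qd": joint speeds; "effort": joint torques, N m; "eef_pos": TCP position; "eef_rot": TCP orientation; "wrist_force": force on the tool from outside, world axes, zero at the start; "moment": the same for the moment, N m; "finger_gap": finger opening in mm; "finger_force": force on a finger pad.
Only numpy, scipy, OpenCV 4.12 (cv2) and the standard library are available. Lean on these libraries where they do the work, as an engineer would, in place of code of your own. Each camera call takes 0.05 s, during which the arm holds its last target. There are 200 camera calls.

## Working session

There is one attempt and no reset: what is moved stays moved. The work goes in short steps, Python scripts to look and compute and a tool call to move; the robot and the scene stay as the last step left them, time stands still between calls to the robot, and variables do not carry over. Pictures are saved under pics/ and viewed, at most 14 in all, crops included, and the job is handed in when it is done.

Besides the shell and the picture viewer there is one more tool, called after "Emit:" as a command line: name --pt "numbers of a row" for each row, then --argument value for the rest. arm_command: Moves the arm, as the interface text tells. Its arguments: {"type":"object","properties":{"plan":{"type":"array"},"newtons":{"type":"number"}},"required":["plan"]}

```bash
mkdir -p pics
python3 - <<'E'
from cell import manip, eyes
import cv2,numpy as np
print(manip.read_state())
for n in ("scene","side"):
    c=eyes.camera(n); cv2.imwrite(f"pics/{n}0.png",c["img"]); print({k:c[k] for k in c if k not in("img","z_map")})
    np.save(n+"_z.npy",c["z_map"])
E
```

```text
{'clock': 0.0, 'joints': array([-6.65912790e-02,  3.00437609e-01,  1.52160204e+00,  4.98684246e-06,
        1.32072061e+00, -6.65915410e-02]), 'qd': array([-0.00130148, -0.00165596, -0.00066723, -0.0003967 ,  0.00164225,
        0.00056938]), 'effort': array([-1.53750298e-03, -5.31805658e+01, -3.52735734e+01,  7.07558286e-02,
        2.43994006e-02, -4.79655944e-05]), 'eef_pos': array([5.49687439e+02, 2.41665540e-02, 1.74295864e+02]), 'eef_rot': array([-3.14042796e+00, -8.25148837e-05,  1.57079530e+00]), 'wrist_force': array([-0.22414539,  0.26294476, -0.34532375]), 'moment': array([-0.02196498, -0.03090166, -0.06893149]), 'finger_force': 0.0, 'finger_gap': 93.93949055074883}
{'fx': 425.8908076262403, 'fy': 425.8908076262403, 'cx': 281.8544416187096, 'cy': 206.04723356863983, 'dist': array([-0.06885823,  0.        ,  0.        ,  0.        ,  0.        ]), 'eye': array([1120.16320197,   47.56032843,  668.75352569]), 'orientation': array([-2.38748122, -0.00286202,  1.68870478])}
{'fx': 473.44065072422603, 'fy': 473.44065072422603, 'cx': 275.0201748632481, 'cy': 210.71479490936758, 'dist': array([0.02064461, 0.        , 0.        , 0.        , 0.        ]), 'eye': array([495.30883975, 873.82139871, 821.4892288 ]), 'orientation': array([-2.29109921,  0.0173317 , -3.11484303])}
```

View pics/scene0.png

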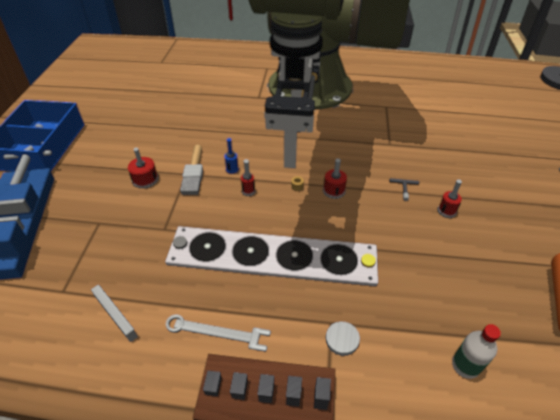

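View pics/side0.png

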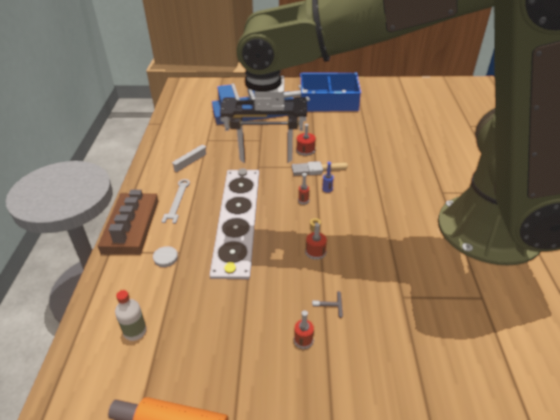

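The scene view shows red saws near (142,170), (248,182), (335,180) and (451,203). The blue lookalike is at (232,162). The strip's marks are at (207,246) to (339,259), with yellow at (369,260) and grey at (180,242). The bottle's red cap at (490,332) is not a saw.

```bash
cat > h.py <<'E'
import cv2,numpy as np
from cell import manip,eyes
from scipy.spatial.transform import Rotation as R
def ray(c,px):
    K=np.array([[c["fx"],0,c["cx"]],[0,c["fy"],c["cy"]],[0,0,1]])
    u=cv2.undistortPoints(np.float64(px).reshape(-1,1,2),K,c["dist"]).reshape(-1,2)
    return np.c_[u,np.ones(len(u))]@R.from_euler("xyz",c["orientation"]).as_matrix().T
def onplane(c,px,z):
    d=ray(c,px); return c["eye"]+d*((z-c["eye"][2])/d[:,2])[:,None]
def cloud(c,px):
    px=np.asarray(px).reshape(-1,2); z=c["z_map"][px[:,1],px[:,0]]
    return c["eye"]+ray(c,px)*z[:,None]
def masks(img):
    h=cv2.cvtColor(img,cv2.COLOR_BGR2HSV); H,S,V=cv2.split(h)
    return dict(red=((H<6)|(H>172))&(S>170)&(V>50),dark=(V<60)&(S<120),yellow=(H>22)&(H<35)&(S>170)&(V>150))
def blobs(m,amin=40):
    n,l,s,ce=cv2.connectedComponentsWithStats(m.astype(np.uint8))
    return [(s[i],ce[i],np.argwhere(l==i)[:,::-1]) for i in range(1,n) if s[i,4]>=amin]
E
python3 - <<'E'
from h import *
for n in ("scene","side"):
    c=eyes.camera(n); M=masks(c["img"])
    for s,ce,px in blobs(M["red"]):
        P=cloud(c,px); T=P[(P[:,2]>38)&(P[:,2]<50)]
        if len(T)<8: continue
        print(n,"red",ce.round(),s[4],"depth circle",np.round(cv2.minEnclosingCircle(np.float32(T[:,:2]))[0]),round(2*cv2.minEnclosingCircle(np.float32(T[:,:2]))[1],1),"zmax",P[:,2].max().round())
    for k in("dark","yellow"):
        for s,ce,px in blobs(M[k]):
            p=onplane(c,[ce],15 if k=="dark" else 22)[0]
            if 300<p[0]<800 and abs(p[1])<400 and s[4]<2500: print(n,k,ce.round(),s[4],p.round(1))
c=eyes.camera("wrist"); cv2.imwrite("pics/w0.png",c["img"]); print(c["eye"],c["orientation"],c["fx"])
s=eyes.camera("scene")["img"]; cv2.imwrite("pics/crop.png",cv2.resize(s[120:290,110:480],None,fx=2.1,fy=2.1,interpolation=cv2.INTER_CUBIC))
E
```

```text
scene red [142. 171.] 500 depth circle [ 452. -348.] 59.3 zmax 669.0
scene red [334. 182.] 349 depth circle [437.  85.] 49.2 zmax 669.0
scene red [248. 184.] 134 depth circle [ 463. -104.] 28.4 zmax 47.0
scene red [450. 204.] 250 depth circle [470. 329.] 38.6 zmax 46.0
scene dark [207. 247.] 681 [ 634.7 -153.9   15. ]
scene dark [250. 251.] 695 [634.4 -69.1  15. ]
scene dark [295. 255.] 753 [633.8  16.3  15. ]
scene dark [338. 259.] 777 [633.6  99.6  15. ]
side red [306. 141.] 156 depth circle [ 450. -343.] 58.3 zmax 49.0
side red [316. 242.] 136 depth circle [435.  90.] 44.9 zmax 48.0
side red [304. 331.] 123 depth circle [468. 332.] 36.1 zmax 821.0
[549.79326755  66.18883321 383.84172643] [ 2.90984715e+00 -3.81013608e-06 -5.53610063e-04] 320.9696980881743
```

View pics/crop.png

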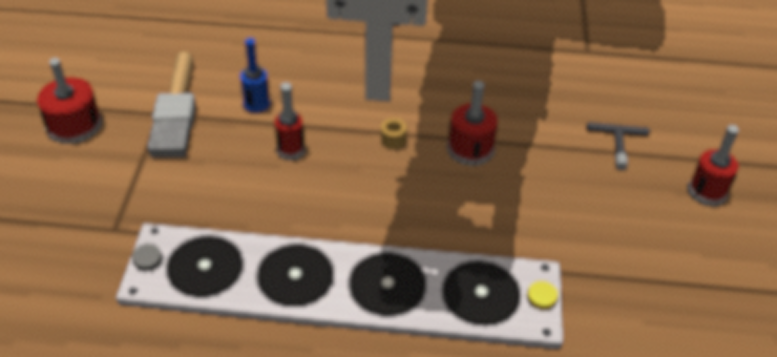

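View pics/w0.png

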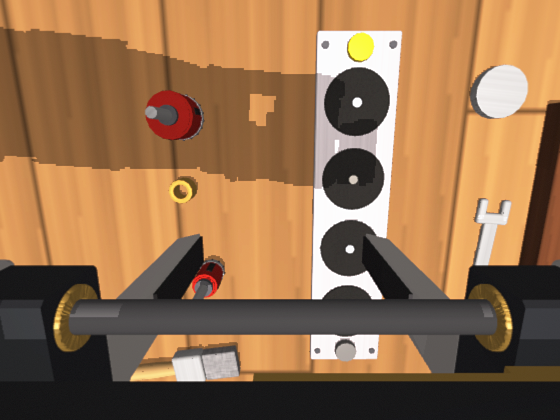

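Candidates by measured cup diameter: the reds at scene (142,170) are 59 mm, (334,182) 49 mm, (450,204) 39 mm and (248,184) 28 mm, which gives saws 60, 49, 39 and 30. All are standing, shank up. The blue one at (232,162) is excluded by its colour. The crop and wrist view confirm this, with yellow at the +y end at wrist (361,47). Next is one refinement of the marks and the blue neighbour from the wrist view.

```bash
cat >> h.py <<'E'
def saws(c):
    o=[]
    for s,ce,px in blobs(masks(c["img"])["red"]):
        P=cloud(c,px); T=P[(P[:,2]>38)&(P[:,2]<75)]
        if len(T)>30:
            (x,y),r=cv2.minEnclosingCircle(np.float32(T[:,:2])); o.append((ce.round(),round(x,1),round(y,1),round(2*r,1),T[:,2].max().round(1)))
    return o
def shanks(c,zlo,zhi):
    "grey points within a height band, clustered in the image"
    h=cv2.cvtColor(c["img"],cv2.COLOR_BGR2HSV); px=np.argwhere(np.ones(h.shape[:2]))[:,::-1]
    P=cloud(c,px); m=((P[:,2]>zlo)&(P[:,2]<zhi)&(c["z_map"].ravel()>0)).reshape(h.shape[:2])
    return [(ce.round(),P.reshape(*m.shape,3)[q[:,1],q[:,0]].mean(0).round(1),s[4]) for s,ce,q in blobs(m,8)]
E
python3 - <<'E'
from h import *
c=eyes.camera("wrist"); print(saws(c)); print("tops",shanks(c,84,96))
h=cv2.cvtColor(c["img"],cv2.COLOR_BGR2HSV)
for s,ce,px in blobs(masks(c["img"])["dark"],500):
    if 300<ce[0]<400: print("dark",ce.round(),s,onplane(c,[ce],15)[0].round(1))
print("dots",onplane(c,[(357,102),(353,180),(350,249)],15).round(1))
s=eyes.camera("scene"); print("scene tops",shanks(s,80,96)); print("side tops",shanks(eyes.camera("side"),80,96))
E
```

```text
[(array([175., 116.]), 434.2, 85.1, 49.0, np.float64(46.5)), (array([209., 277.]), 459.8, -103.5, 29.5, np.float64(45.8))]
tops [(array([152., 112.]), array([434.7,  84.8,  88.9]), np.int32(147))]
dark [356. 101.] [ 325   68   64   68 3257] [630.6 100.6  15. ]
dark [352. 178.] [ 323  149   60   60 2742] [630.6  16.4  15. ]
dots [[631.5 100.   15. ]
 [631.4  14.1  15. ]
 [632.  -70.3  15. ]]
scene tops [(array([329.,  69.]), array([56. , 51.7, 87.8]), np.int32(116)), (array([228., 141.]), array([ 396.1, -154.6,   86.5]), np.int32(23)), (array([136., 150.]), array([ 451.3, -346. ,   87. ]), np.int32(31)), (array([337., 162.]), array([437.4,  84. ,  86.5]), np.int32(29)), (array([246., 163.]), array([ 462.9, -104.7,   86.1]), np.int32(34)), (array([458., 183.]), array([470. , 328.2,  86.3]), np.int32(36)), (array([ 23., 190.]), array([ 590.1, -539.7,   81. ]), np.int32(46)), (array([ 11., 189.]), array([ 589.6, -567.6,   80.7]), np.int32(91)), (array([  5., 195.]), array([ 606.9, -569.6,   80.8]), np.int32(32)), (array([  7., 228.]), array([ 690.1, -512.4,   84.2]), np.int32(367)), (array([482., 345.]), array([818.3, 307.9,  86.7]), np.int32(377))]
side tops [(array([19., 17.]), array([ 1703.2, -1262.8,    87.8]), np.int32(186)), (array([197.,  25.]), array([  894.8, -1159.8,    88.2]), np.int32(392)), (array([472.,  17.]), array([ -278.9, -1223.6,    87.3]), np.int32(126)), (array([227.,  91.]), array([ 707.3, -567. ,   84.4]), np.int32(228)), (array([306., 125.]), array([ 447.7, -345.5,   87. ]), np.int32(14)), (array([329., 164.]), array([ 391.6, -151.6,   86.9]), np.int32(18)), (array([304., 175.]), array([ 458.4, -102.2,   87. ]), np.int32(20)), (array([481., 213.]), array([55.6, 42. , 87.8]), np.int32(315)), (array([317., 225.]), array([433.6,  86.7,  86.9]), np.int32(26)), (array([126., 308.]), array([807.3, 321.7,  87.2]), np.int32(211)), (array([304., 314.]), array([467.2, 330.9,  87.4]), np.int32(39))]
```

Emit:
arm_command --pt "1 0.017 -0.023 0 0" --pt "1 0.017 -0.023 0 0" --pt "1 0.017 -0.023 0 0" --pt "1 0.017 -0.023 0 0" --pt "1 0.017 -0.023 0 0" --pt "1 0 0 0 0" --pt "1 0 0 0.03 0" --pt "1 0 0 0.03 0" --pt "1 0 0 0.03 0" --pt "1 0 0 0.015 0" --pt "1 0 0 0.013 0" --pt "1 0 0 0 0" --pt "1 0 0 0 0" --newtons 25

```text
clock: 2.08
eef_pos: [435.5, 85.0, 57.6]
eef_rot: [3.14, -0.0, 1.571]
wrist_force: [-0.2, -0.8, 0.1]
finger_gap: 93.9
finger_force: 0.0
```

Emit:
arm_command --pt "0 0 0 0 0" --pt "-0.5 0 0 0 0" --pt "-0.7 0 0 0 0" --pt "-0.8 0 0 0 0" --pt "-1 0 0 0 0" --pt "-1 0 0 0 0" --pt "-1 0 0 0 0" --pt "-1 0 0 0 0" --pt "-1 0 0 0 0"

```text
clock: 3.2
eef_pos: [434.9, 85.0, 56.8]
eef_rot: [-3.141, 0.0, 1.571]
wrist_force: [-0.6, 0.2, 1.0]
finger_gap: 9.0
finger_force: 25.0
```

Run:
```python
from h import *
c=eyes.camera("wrist"); print(saws(c)); cv2.imwrite("pics/g1.png",c["img"]); print(manip.read_state()["eef_pos"])
s=eyes.camera("scene"); print(saws(s))
```

```text
[(array([281., 213.]), 434.2, 86.1, 47.7, np.float64(46.9))]
[434.94107073  84.98204572  56.82434752]
[(array([142., 171.]), 450.8, -347.5, 60.5, np.float64(48.1)), (array([335., 183.]), 437.3, 85.3, 49.9, np.float64(47.5)), (array([248., 184.]), 463.3, -104.1, 27.1, np.float64(47.6)), (array([450., 204.]), 469.9, 329.4, 38.5, np.float64(46.6))]
```

View pics/g1.png

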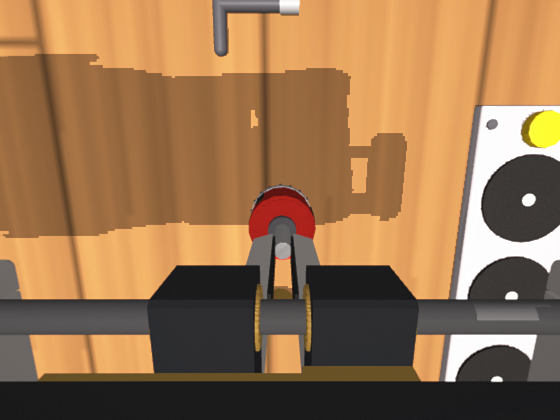

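Run:
```python
from h import *
c=eyes.camera("wrist")
px=[(282,v) for v in range(216,262,4)]+[(262,250),(302,250),(262,240),(302,240)]
for p,q in zip(px,cloud(c,px).round(1)): print(p,q,c["img"][p[1],p[0]])
```

```text
(282, 216) [434.5  95.   47.7] [46 44 55]
(282, 220) [434.5  92.6  49.7] [82 79 82]
(282, 224) [434.5  90.3  52. ] [89 89 92]
(282, 228) [434.6  90.5  62.1] [91 93 94]
(282, 232) [434.6  90.4  70.7] [92 94 96]
(282, 236) [434.6  90.4  79.2] [93 93 97]
(282, 240) [434.6  90.   85.4] [91 93 96]
(282, 244) [434.6  88.8  89. ] [172 174 178]
(282, 248) [434.6  86.4  89.2] [163 165 171]
(282, 252) [434.6  84.3  90.3] [157 158 164]
(282, 256) [434.6  81.3  88.8] [164 166 170]
(282, 260) [4.345e+02 4.270e+01 4.000e-01] [ 98 165 236]
(262, 250) [424.6  94.8 114.9] [106 108 114]
(302, 250) [444.6  94.4 114. ] [106 109 114]
(262, 240) [423.6  94.6  98.9] [107 109 116]
(302, 240) [445.6  94.4  98.3] [105 109 114]
```

Emit:
arm_command --pt "-1 0 0 -0.01 0" --pt "-1 0 0 -0.02 0" --pt "-1 0 0 -0.03 0" --pt "-1 0 0 -0.03 0" --pt "-1 0 0 -0.02 0" --pt "-1 0 0 -0.008 0" --pt "-1 -0.008 0.01 0 0" --pt "-1 -0.0155 0.02 0 0" --pt "-1 -0.0205 0.026 0 0" --pt "-1 -0.0225 0.029 0 0" --pt "-1 -0.0225 0.029 0 0" --pt "-1 -0.0225 0.029 0 0" --pt "-1 -0.02 0.026 0 0" --pt "-1 -0.0155 0.018 0 0" --pt "-1 -0.008 0.01 0 0" --pt "-1 0 0 0 0" --pt "-1 0 0 0 0" --pt "-1 0 0 0 0"

```text
clock: 5.6
eef_pos: [631.7, -69.5, 175.1]
eef_rot: [3.141, 0.0, 1.571]
wrist_force: [-1.0, -1.6, -0.9]
finger_gap: 8.4
finger_force: 25.0
```

Run:
```python
from h import *
c=eyes.camera("wrist"); cv2.imwrite("pics/p1.png",c["img"]); print(saws(c), manip.read_state()["eef_pos"])
for s,ce,px in blobs(masks(c["img"])["dark"],500): print("dark",ce.round(),s,onplane(c,[ce],15)[0].round(1))
# small bright dots inside marks
g=cv2.cvtColor(c["img"],cv2.COLOR_BGR2GRAY)
for s,ce,px in blobs(g>120,8):
    if s[4]<120: print("dot",ce.round(1),s[4],onplane(c,[ce],15)[0].round(1))
```

```text
[(array([137., 222.]), 460.1, -103.9, 29.5, np.float64(45.8))] [631.7659654  -69.54774273 175.16844442]
dark [547.  47.] [533  31  27  28 607] [911.5  86.   15. ]
dark [541.  89.] [526  77  34  24 585] [912.7  43.4  15. ]
dark [287. 118.] [ 253   84   61   65 2496] [636.7  13.7  15. ]
dark [285. 176.] [ 256  163   56   30 1006] [635.1 -51.   15. ]
dark [283. 273.] [262 236  42  65 610] [ 632.  -171.9   15. ]
dark [206. 320.] [  106   266   156   107 10929] [ 532.9 -236.9   15. ]
dark [360. 317.] [  304   266   184   100 10238] [ 731.3 -231.9   15. ]
dark [280. 400.] [    0   381   560    39 21297] [ 627.7 -360.3   15. ]
dot [281.8  32.3] 100 [631.1 100.   15. ]
dot [557.4  87.8] 82 [930.   45.1  15. ]
dot [552.3 109.5] 28 [928.9  22.6  15. ]
dot [282.  116.6] 76 [631.3  15.2  15. ]
dot [545.7 150.8] 75 [930.1 -22.2  15. ]
dot [524.4 153.2] 8 [906.4 -24.9  15. ]
dot [519.9 181.8] 13 [906.9 -57.5  15. ]
dot [282.8 289.2] 105 [ 632.3 -193.3   15. ]
dot [552.9 294.2] 32 [ 972.7 -200.3   15. ]
dot [282.2 296.3] 71 [ 631.5 -203.2   15. ]
```

View pics/p1.png

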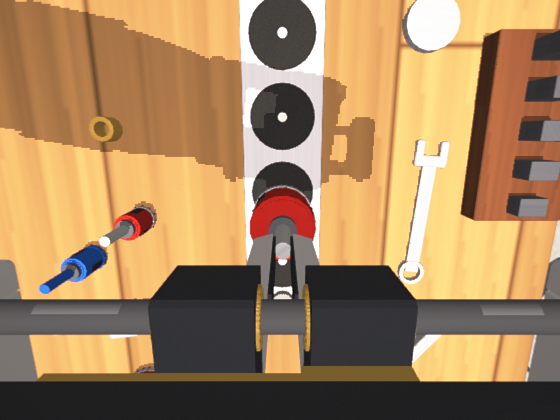

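The wrist view shows saw_49 held upright at (282,222). The free mark dots at (282,33) and (282,117) put the marks at x≈631, y = 100, 15, -70, -155. Lowering now.

Emit:
arm_command --pt "-1 0 0 0.015 0" --pt "-1 0 0 0.03 0" --pt "-1 0 0 0.025 0" --pt "-1 0 0 0.015 0" --pt "-1 0 0 0.008 0" --pt "-1 0 0 0.005 0" --pt "-1 0 0 0.002 0" --pt "-1 0 0 0.001 0" --pt "-1 0 0 0.001 0" --pt "-1 0 0 0.0005 0" --pt "-1 0 0 0 0" --pt "-1 0 0 0 0"

```text
clock: 7.15
eef_pos: [632.0, -70.0, 72.4]
eef_rot: [3.141, 0.0, 1.571]
wrist_force: [-0.4, 0.9, -1.7]
finger_gap: 8.6
finger_force: 25.0
```

Open, rise, then travel to saw_60 at (450,-346).

Emit:
arm_command --pt "-1 0 0 0.0005 0" --pt "-0.6 0 0 0 0" --pt "-0.3 0 0 0 0" --pt "0 0 0 0 0" --pt "0.5 0 0 0 0" --pt "0.5 0 0 0 0" --pt "0.5 0 0 -0.015 0" --pt "0.5 0 0 -0.03 0" --pt "0.5 0 0 -0.03 0" --pt "0.5 0 0 -0.028 0" --pt "0.5 -0.025 -0.015 0 0" --pt "0.5 -0.036 -0.025 0 0" --pt "0.5 -0.04 -0.027 0 0" --pt "0.5 -0.04 -0.027 0 0" --pt "0.5 -0.04 -0.027 0 0" --pt "0.5 -0.04 -0.027 0 0" --pt "0.5 -0.03 -0.019 0 0" --pt "0.5 -0.025 -0.015 0 0" --pt "0.5 0 0 0 0" --pt "0.5 0 0 0 0"

```text
clock: 9.65
eef_pos: [450.4, -345.5, 175.5]
eef_rot: [3.141, 0.0, 1.571]
wrist_force: [-0.4, -0.0, -1.1]
finger_gap: 70.6
finger_force: 0.0
```

Run:
```python
from h import *
c=eyes.camera("wrist"); print(saws(c), manip.read_state()["eef_pos"], shanks(c,84,96))
c=eyes.camera("scene"); print(saws(c)); print(saws(eyes.camera("side")))
```

```text
[(array([281., 197.]), 448.2, -347.9, 59.6, np.float64(46.7))] [ 450.5381657  -345.29479329  175.31067343] [(array([280., 208.]), array([ 448.3, -347.6,   89.2]), np.int32(106))]
[(array([142., 171.]), 451.1, -347.3, 59.6, np.float64(47.1)), (array([248., 184.]), 463.7, -104.2, 26.9, np.float64(47.5)), (array([450., 203.]), 470.1, 329.1, 38.2, np.float64(46.0)), (array([250., 242.]), 632.9, -70.1, 50.2, np.float64(61.4))]
[(array([306., 141.]), 448.3, -341.0, 54.1, np.float64(47.8)), (array([303., 331.]), 467.4, 333.2, 35.5, np.float64(47.8))]
```

Emit:
arm_command --pt "0.5 -0.0025 -0.002 0.02 0" --pt "0.5 0 0 0.03 0" --pt "0.5 0 0 0.03 0" --pt "0.5 0 0 0.02 0" --pt "0.5 0 0 0.012 0" --pt "0.5 0 0 0.006 0" --pt "0.3 0 0 0 0" --pt "0 0 0 0 0" --pt "-0.5 0 0 0 0" --pt "-0.7 0 0 0 0" --pt "-0.8 0 0 0 0" --pt "-1 0 0 0 0" --pt "-1 0 0 0 0" --pt "-1 0 0 0 0" --pt "-1 0 0 0 0"

```text
clock: 11.68
eef_pos: [448.1, -348.5, 56.9]
eef_rot: [3.141, 0.0, 1.571]
wrist_force: [1.0, -0.4, 1.3]
finger_gap: 8.7
finger_force: 25.0
```

Emit:
arm_command --pt "-1 0 0 -0.01 0" --pt "-1 0 0 -0.02 0" --pt "-1 0 0 -0.03 0" --pt "-1 0 0 -0.03 0" --pt "-1 0 0 -0.02 0" --pt "-1 0 0 -0.008 0" --pt "-1 0.01 0.01 0 0" --pt "-1 0.02 0.018 0 0" --pt "-1 0.027 0.025 0 0" --pt "-1 0.027 0.026 0 0" --pt "-1 0.027 0.026 0 0" --pt "-1 0.027 0.026 0 0" --pt "-1 0.025 0.024 0 0" --pt "-1 0.02 0.018 0 0" --pt "-1 0.01 0.01 0 0" --pt "-1 0 0 0 0" --pt "-1 0 0 0 0" --pt "-1 0 0 0 0"

```text
clock: 13.92
eef_pos: [630.6, -156.3, 175.0]
eef_rot: [3.142, 0.0, 1.57]
wrist_force: [0.3, 0.6, -3.0]
finger_gap: 8.1
finger_force: 25.0
```

Run:
```python
from h import *
c=eyes.camera("wrist"); cv2.imwrite("pics/p2.png",c["img"]); print(saws(c), manip.read_state()["eef_pos"])
px=[(282,v) for v in range(200,262,6)]
for p,q in zip(px,cloud(c,px).round(1)): print(p,q)
```

```text
[(array([283., 112.]), 631.1, -70.1, 48.8, np.float64(61.6)), (array([130., 146.]), 459.7, -104.4, 30.0, np.float64(45.9))] [ 630.66783274 -156.19102413  175.00800502]
(282, 200) [ 630.2 -135.7  161.7]
(282, 206) [ 630.2 -140.   161.9]
(282, 212) [ 630.2 -144.2  162.7]
(282, 218) [ 630.2 -147.1  168.3]
(282, 224) [ 630.2 -150.8  170.7]
(282, 230) [ 630.2 -150.7  185.1]
(282, 236) [ 630.2 -150.8  197.2]
(282, 242) [ 630.2 -151.2  207.4]
(282, 248) [ 630.2 -154.8  207.4]
(282, 254) [ 630.2 -158.8  206.7]
(282, 260) [ 630.1 -180.5  162.8]
```

Emit:
arm_command --pt "-1 0.0013 0.0005 0.015 0" --pt "-1 0 0 0.03 0" --pt "-1 0 0 0.025 0" --pt "-1 0 0 0.015 0" --pt "-1 0 0 0.008 0" --pt "-1 0 0 0.005 0" --pt "-1 0 0 0.002 0" --pt "-1 0 0 0.001 0" --pt "-1 0 0 0.001 0" --pt "-1 0 0 0.0005 0" --pt "-1 0 0 0 0" --pt "-1 0 0 0 0"

```text
clock: 15.48
eef_pos: [631.5, -154.2, 72.4]
eef_rot: [3.142, 0.0, 1.571]
wrist_force: [-0.4, 0.7, -2.6]
finger_gap: 8.0
finger_force: 25.0
```

Emit:
arm_command --pt "-1 0 0 0.0005 0" --pt "-0.6 0 0 0 0" --pt "-0.3 0 0 0 0" --pt "0 0 0 0 0" --pt "0.5 0 0 0 0" --pt "0.5 0 0 0 0" --pt "0.5 0 0 -0.015 0" --pt "0.5 0 0 -0.03 0" --pt "0.5 0 0 -0.03 0" --pt "0.5 0 0 -0.028 0" --pt "0.5 0.005 -0.018 0 0" --pt "0.5 0.009 -0.03 0 0" --pt "0.5 0.009 -0.03 0 0" --pt "0.5 0.009 -0.03 0 0" --pt "0.5 0.009 -0.03 0 0" --pt "0.5 0.006 -0.02 0 0" --pt "0.5 0.003 -0.013 0 0" --pt "0.5 0 0 0 0" --pt "0.5 0 0 0 0"

```text
clock: 17.85
eef_pos: [461.1, -104.4, 175.1]
eef_rot: [3.141, 0.0, 1.571]
wrist_force: [-0.4, 0.2, 0.4]
finger_gap: 70.4
finger_force: 0.0
```

Run:
```python
from h import *
c=eyes.camera("wrist"); print(saws(c), manip.read_state()["eef_pos"], shanks(c,84,96))
c=eyes.camera("scene"); print(saws(c))
```

```text
[(array([441., 164.]), 630.7, -69.8, 49.6, np.float64(61.9)), (array([281., 191.]), 459.2, -104.0, 29.1, np.float64(45.8)), (array([434., 237.]), 631.6, -153.5, 60.3, np.float64(65.8))] [ 461.00595057 -104.40286573  174.8806726 ] [(array([464., 168.]), array([627. , -69.2,  90.2]), np.int32(85)), (array([281., 205.]), array([ 459.3, -103.9,   88.9]), np.int32(115)), (array([455., 253.]), array([ 628.7, -151.8,   90.1]), np.int32(89))]
[(array([248., 184.]), 463.5, -104.1, 26.4, np.float64(46.0)), (array([450., 203.]), 469.9, 329.7, 39.3, np.float64(47.4)), (array([206., 239.]), 634.0, -153.4, 59.8, np.float64(62.9)), (array([250., 242.]), 633.4, -70.3, 49.5, np.float64(61.9))]
```

Both placed saws are good. Grasping saw_30.

Emit:
arm_command --pt "0.5 0.0005 -0.0015 0.02 0" --pt "0.5 0 0 0.03 0" --pt "0.5 0 0 0.03 0" --pt "0.5 0 0 0.02 0" --pt "0.5 0 0 0.012 0" --pt "0.5 0 0 0.006 0" --pt "0.3 0 0 0 0" --pt "0 0 0 0 0" --pt "-0.5 0 0 0 0" --pt "-0.7 0 0 0 0" --pt "-0.8 0 0 0 0" --pt "-1 0 0 0 0" --pt "-1 0 0 0 0" --pt "-1 0 0 0 0" --pt "-1 0 0 0 0"

```text
clock: 19.82
eef_pos: [459.0, -103.7, 56.9]
eef_rot: [3.142, 0.0, 1.571]
wrist_force: [1.2, 0.4, 0.6]
finger_gap: 8.4
finger_force: 25.0
```

Lift, then move to (631,100): dx +172, dy +204.

Emit:
arm_command --pt "-1 0 0 -0.01 0" --pt "-1 0 0 -0.02 0" --pt "-1 0 0 -0.03 0" --pt "-1 0 0 -0.03 0" --pt "-1 0 0 -0.02 0" --pt "-1 0 0 -0.008 0" --pt "-1 0.01 0.008 0 0" --pt "-1 0.02 0.017 0 0" --pt "-1 0.028 0.024 0 0" --pt "-1 0.029 0.025 0 0" --pt "-1 0.029 0.025 0 0" --pt "-1 0.029 0.025 0 0" --pt "-1 0.028 0.023 0 0" --pt "-1 0.021 0.017 0 0" --pt "-1 0.01 0.008 0 0" --pt "-1 0 0 0 0" --pt "-1 0 0 0 0" --pt "-1 0 0 0 0"

```text
clock: 22.08
eef_pos: [630.8, 99.6, 175.1]
eef_rot: [3.141, 0.0, 1.57]
wrist_force: [0.6, 0.2, 0.0]
finger_gap: 8.6
finger_force: 25.0
```

Run:
```python
from h import *
c=eyes.camera("wrist"); print(manip.read_state()["eef_pos"])
px=[(282,v) for v in (224,230,236,242,248,254)]
for p,q in zip(px,cloud(c,px).round(1)): print(p,q)
```

```text
[630.82313876  99.71537097 175.13371309]
(282, 224) [630.4 103.9 166.6]
(282, 230) [630.4 104.3 182.2]
(282, 236) [630.4 104.  194.2]
(282, 242) [630.4 104.1 205.8]
(282, 248) [630.4 101.1 207.6]
(282, 254) [630.4  97.5 207.9]
```

Emit:
arm_command --pt "-1 0.001 0.0005 0.015 0" --pt "-1 0 0 0.03 0" --pt "-1 0 0 0.025 0" --pt "-1 0 0 0.015 0" --pt "-1 0 0 0.008 0" --pt "-1 0 0 0.005 0" --pt "-1 0 0 0.002 0" --pt "-1 0 0 0.001 0" --pt "-1 0 0 0.001 0" --pt "-1 0 0 0.0005 0" --pt "-1 0 0 0 0" --pt "-1 0 0 0 0"

```text
clock: 23.62
eef_pos: [631.5, 101.3, 72.4]
eef_rot: [3.142, 0.0, 1.571]
wrist_force: [-0.6, 0.5, -0.8]
finger_gap: 8.4
finger_force: 25.0
```

Release, then go to saw_39 at (468,330): dx -163, dy +229.

Emit:
arm_command --pt "-1 0 0 0.0005 0" --pt "-0.6 0 0 0 0" --pt "-0.3 0 0 0 0" --pt "0 0 0 0 0" --pt "0.5 0 0 0 0" --pt "0.5 0 0 0 0" --pt "0.5 0 0 -0.015 0" --pt "0.5 0 0 -0.03 0" --pt "0.5 0 0 -0.03 0" --pt "0.5 0 0 -0.028 0" --pt "0.5 0.02 -0.014 0 0" --pt "0.5 0.035 -0.025 0 0" --pt "0.5 0.04 -0.029 0 0" --pt "0.5 0.04 -0.029 0 0" --pt "0.5 0.04 -0.029 0 0" --pt "0.5 0.034 -0.023 0 0" --pt "0.5 0.02 -0.014 0 0" --pt "0.5 0 0 0 0" --pt "0.5 0 0 0 0"

```text
clock: 26.0
eef_pos: [468.3, 330.0, 174.6]
eef_rot: [-3.141, 0.0, 1.571]
wrist_force: [0.2, 0.6, 0.7]
finger_gap: 70.5
finger_force: 0.0
```

Run:
```python
from h import *
c=eyes.camera("wrist"); print(saws(c), manip.read_state()["eef_pos"], shanks(c,84,96))
c=eyes.camera("scene"); print(saws(c))
```

```text
[(array([281., 194.]), 467.2, 329.8, 38.5, np.float64(46.4))] [468.59380643 329.74798024 174.61018413] [(array([281., 206.]), array([467. , 330.2,  89.2]), np.int32(108))]
[(array([450., 204.]), 469.6, 329.5, 40.7, np.float64(46.5)), (array([206., 239.]), 634.6, -153.5, 60.8, np.float64(63.2)), (array([250., 242.]), 633.5, -70.2, 50.0, np.float64(63.4)), (array([341., 253.]), 637.8, 99.6, 27.7, np.float64(62.0))]
```

Emit:
arm_command --pt "0.5 0.0005 -0.001 0.02 0" --pt "0.5 0 0 0.03 0" --pt "0.5 0 0 0.03 0" --pt "0.5 0 0 0.02 0" --pt "0.5 0 0 0.012 0" --pt "0.5 0 0 0.006 0" --pt "0.3 0 0 0 0" --pt "0 0 0 0 0" --pt "-0.5 0 0 0 0" --pt "-0.7 0 0 0 0" --pt "-0.8 0 0 0 0" --pt "-1 0 0 0 0" --pt "-1 0 0 0 0" --pt "-1 0 0 0 0" --pt "-1 0 0 0 0"

```text
clock: 27.98
eef_pos: [467.5, 330.8, 56.9]
eef_rot: [-3.142, 0.0, 1.571]
wrist_force: [0.2, 1.4, 0.5]
finger_gap: 8.5
finger_force: 25.0
```

Emit:
arm_command --pt "-1 0 0 -0.01 0" --pt "-1 0 0 -0.02 0" --pt "-1 0 0 -0.03 0" --pt "-1 0 0 -0.03 0" --pt "-1 0 0 -0.025 0" --pt "-1 0 0 -0.01 0" --pt "-1 -0.015 0.008 0 0" --pt "-1 -0.025 0.013 0 0" --pt "-1 -0.035 0.018 0 0" --pt "-1 -0.04 0.021 0 0" --pt "-1 -0.04 0.021 0 0" --pt "-1 -0.04 0.021 0 0" --pt "-1 -0.04 0.021 0 0" --pt "-1 -0.035 0.018 0 0" --pt "-1 -0.03 0.015 0 0" --pt "-1 -0.015 0.008 0 0" --pt "-1 0 0 0 0" --pt "-1 0 0 0 0" --pt "-1 0 0 0 0"

```text
clock: 30.35
eef_pos: [631.2, 16.8, 182.0]
eef_rot: [3.142, -0.0, 1.572]
wrist_force: [0.3, 0.5, -1.9]
finger_gap: 8.6
finger_force: 25.0
```

Run:
```python
from h import *
c=eyes.camera("wrist"); print(saws(c),manip.read_state()["eef_pos"])
px=[(282,v) for v in (224,230,236,242,248,254)]
for p,q in zip(px,cloud(c,px).round(1)): print(p,q)
```

```text
[(array([283., 115.]), 632.1, 100.4, 29.5, np.float64(61.0)), (array([282., 264.]), 631.2, -57.8, 19.8, np.float64(60.8)), (array([290., 287.]), 639.2, -85.4, 12.4, np.float64(60.5)), (array([272., 348.]), 620.7, -163.8, 36.7, np.float64(61.2)), (array([294., 348.]), 644.4, -163.0, 35.5, np.float64(61.4))] [631.27123085  16.69499772 182.00711307]
(282, 224) [630.8  22.1 176.8]
(282, 230) [630.8  20.8 186.9]
(282, 236) [630.8  20.8 199.7]
(282, 242) [630.8  20.6 210.6]
(282, 248) [630.8  18.4 214.9]
(282, 254) [630.9  83.  391.3]
```

Emit:
arm_command --pt "-1 0 0 0.015 0" --pt "-1 0 0 0.03 0" --pt "-1 0 0 0.03 0" --pt "-1 0 0 0.017 0" --pt "-1 0 0 0.008 0" --pt "-1 0 0 0.005 0" --pt "-1 0 0 0.002 0" --pt "-1 0 0 0.001 0" --pt "-1 0 0 0.001 0" --pt "-1 0 0 0.0005 0" --pt "-1 0 0 0 0" --pt "-1 0 0 0 0"

```text
clock: 31.9
eef_pos: [631.5, 15.8, 72.4]
eef_rot: [3.142, 0.0, 1.571]
wrist_force: [-0.2, 0.0, -2.1]
finger_gap: 9.0
finger_force: 25.0
```

Emit:
arm_command --pt "-1 0 0 0.0005 0" --pt "-0.6 0 0 0 0" --pt "-0.3 0 0 0 0" --pt "0 0 0 0 0" --pt "0.5 0 0 0 0" --pt "0.5 0 0 0 0" --pt "0.5 0 0 -0.015 0" --pt "0.5 0 0 -0.03 0" --pt "0.5 0 0 -0.03 0" --pt "0.5 0 0 -0.028 0" --pt "0.5 0 -0.03 0 0" --pt "0.5 0 -0.04 0 0" --pt "0.5 -0.02 -0.04 0 0" --pt "0.5 -0.04 -0.04 0 0" --pt "0.5 -0.04 -0.03 0 0" --pt "0.5 0 0 0 0" --pt "0.5 0 0 0 0" --pt "0.5 0 0 0 0"

```text
clock: 34.15
eef_pos: [452.0, -83.5, 175.0]
eef_rot: [3.141, -0.0, 1.572]
wrist_force: [-0.8, 1.3, -0.0]
finger_gap: 70.4
finger_force: 0.0
```

Run:
```python
from h import *
c=eyes.camera("wrist"); print(saws(c)); cv2.imwrite("pics/end.png",c["img"])
c=eyes.camera("scene"); print(saws(c)); cv2.imwrite("pics/end_s.png",cv2.resize(c["img"][120:290,110:480],None,fx=2.1,fy=2.1)); print(manip.read_state()["wrist_force"])
```

```text
[(array([467.,  14.]), 630.1, 98.7, 28.6, np.float64(62.0)), (array([457., 102.]), 630.7, 14.3, 39.0, np.float64(61.8)), (array([447., 184.]), 630.9, -69.9, 49.9, np.float64(61.9)), (array([440., 249.]), 631.4, -153.9, 60.6, np.float64(64.5))]
[(array([206., 239.]), 634.7, -153.2, 59.9, np.float64(62.8)), (array([250., 242.]), 633.8, -68.4, 50.7, np.float64(62.7)), (array([295., 247.]), 633.9, 14.1, 38.7, np.float64(61.7)), (array([341., 253.]), 636.5, 99.7, 27.7, np.float64(61.6))]
[ 0.45027409  0.27714714 -0.06556953]
```

View pics/end_s.png

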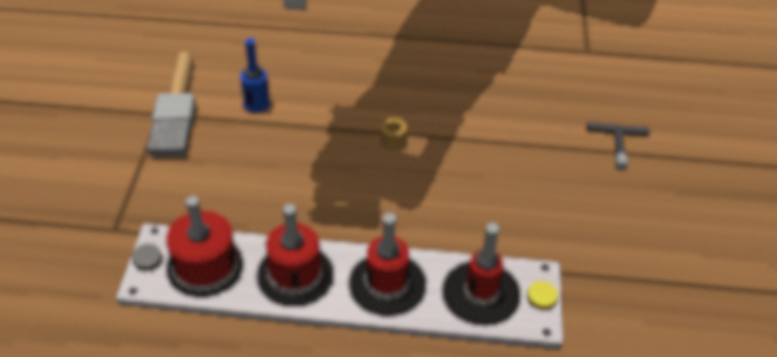

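The crop shows all four saws upright and centred, growing from the yellow button (543,294) to the grey end (147,257). The arm is clear of them.

```bash
python3 -c "
from cell import ticket; print(ticket.sign_off())"
```

```text
the job is handed in; nothing more can be done
None
```

The four red saws stand upright and released on their marks, 30, 39, 49 and 60 mm from the yellow button to the grey end, each within about 2 mm of its mark's centre in the last wrist view, and the job was handed in at about 34 s; the sign-off returned no verdict.

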